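# Hold the thermostat lid at the pointer

## Robot

A 7-joint arm with a two-finger parallel gripper is mounted at the origin on the work surface. World frame = base frame: x ahead of the robot, y to its left, z up, the work surface at z = 0. Lengths are in m, angles in rad, forces in N, time in s.
With the tool pointing down it reaches from about 0.4 to 0.75 m from the base axis. Payload 19.5 kg.
Tool frame: the origin (TCP) lies midway between the tips of the shut fingers; the grasp point (between the pads) lies 19 mm behind it (manip.grasp_offset is the distance from the TCP to the grasp point, in m); z points along the fingers, y is the line along which they close (so a half turn about z gives the same grasp; the last joint's range is limited). The gripper opens to 85 mm and grips with 20 to 120 N. Pads are 22 mm wide; open, the fingers measure 114 mm over their backs; the gripper's body (76 mm by 85 mm) begins 54 mm behind the grasp point. The pads swing forward as they close: fully open they stand 13 mm farther back than shut.
Start: joints at [1.213, 0.707, -0.028, 1.485, 0.022, 0.951, -0.075], TCP at [0.179, -0.547, 0.231] pointing down, gripper open.
Joint ranges: [-2.71, 2.71], [-0.32, 2.16], [-1.57, 1.52], [0, 2.45], [-1.46, 4.6], [0, 2.02], [-2.83, 2.83]. Speed limits (rad/s): [1.89, 1.89, 2.57, 2.57, 3.01, 3.01, 3.01].

## Interface

Orientations are given as a unit quaternion [x, y, z, w].
In Python, from workcell import manip gives the robot as it stands. The module is installed in compiled form; this text tells all that it offers.
- The arm moves only by the tool drive_tool, never from a script. Its argument "plan" is a list of rows, each a list of 3 entries, a list of its own where there are three numbers: the shift along the tool's x, y, z in m, then the turn, a rotation vector about the tool's x, y, z in degrees, then the closure, from -1 (fully open) to 1 (shut), so that 0 is half open. In form: [[[tx, ty, tz], [rx, ry, rz], grip], ...]. A call has 1 to 10 rows; each row shifts and turns the commanded pose from where the row before left it, along the tool's axes as they then stand; what a row does not reach is not made up. A row lasts 1/12 s, in which the tool goes at most 41.7 mm and 7.16 degrees, less where a joint would pass 70% of its speed; a pose out of reach is approached as far as the arm can. A call with a gripper value outside its range is refused whole. The fingers move at their own pace and stop on an object; the grip force is fixed at half the most. Time passes only in rows, so rows that do not move let the fingers close. It gives the time, the measured TCP pose, the force, the opening and the grip force at its end, in the units of the state.
- manip.read_state(): the state, without advancing time (a new reading comes with each control period).
- manip.capture(name): name is "scene" or "top" or "wrist"; returns the picture (480x640x3 uint8, red, green, blue); there is no depth.
- manip.get_calibration(name): a dict with "K" (3x3 intrinsics, pixels), "R" (3x3) and "t" (3): a world point X has camera coordinates R X + t. Camera axes: x right, y down, z forward; pixel columns grow to the right and rows downward; lengths in m; the calibration is good to about 2 mm. A picture is of the moment at which its call begins: read the wrist's pose just before it. get_calibration takes no time and is no camera call; for the wrist camera it gives the pose at the moment of the call.
- manip.close_job(): hands the job in; it is judged then, once.
The state is a dict: "time_s": time; "joints": joint angles; "qvel": joint speeds; "joint_efforts": joint torques, N m; "tool_pos": TCP position; "tool_rot": TCP orientation; "force": force on the tool from outside, world axes, zero at the start; "moment": the same for the moment, N m; "width": finger opening in m; "grasp_force": force on a finger pad.
Only numpy, scipy, OpenCV 4.12 (cv2) and the standard library are available. Lean on these libraries where they do the work, as an engineer would, in place of code of your own. Each camera call takes 0.05 s, during which the arm holds its last target. There are 200 camera calls.

## Task

Two small vessels stand on the bench in front of the white twin-chamber thermostat, one before each lid: a capped sample jar and an open steel cup. By its bow handle, lift the sprung lid of the chamber that has the capped jar in front of it until the lid is in line with the raised pointer arm between the two lids, and finish while still holding it steady there, so that a colleague can load the jar. Leave the other lid shut, and do not disturb the pointer or the things standing about.

Things in the scene. Friction and masses are not known exactly. Their poses are not given: they have to be found in the camera images.
- thermostat: white twin-chamber bench thermostat, fixed to the bench, body 285 (x, from -115 to +170) x 420 (y) x 120 mm high; origin under it, mid-width, 115 mm behind its front face, x from its front (robot side) to its back, y to the robot's left. The lids' hinge axis runs along y at x = +100, z = 132 mm; a half-disc scale (radius 65 mm) stands in its middle
- lid_left: left lid (+y half): white plate 210 x 165 x 20 mm hinged along its far edge, shut at the start. Origin on the hinge axis, mid-thickness, mid-width; y along the axis, z out of its top, -x towards the handle. Lifted by a, it turns about +y and -x rises a above level (0 to 1.3 rad). A spring pulls it shut from any angle: about 6 N at the handle shut, 10 N at 0.8 rad. About 0.45 kg
- lid_right: right lid (-y half): white plate 210 x 165 x 20 mm hinged along its far edge, shut at the start. Origin on the hinge axis, mid-thickness, mid-width; y along the axis, z out of its top, -x towards the handle. Lifted by a, it turns about +y and -x rises a above level (0 to 1.3 rad). A spring pulls it shut from any angle: about 6 N at the handle shut, 10 N at 0.8 rad. About 0.45 kg
- lid_left_handle (a point): middle of the left lid's bow handle: round steel bar 12 mm thick, 90 mm long along y, 132 mm above the bench when shut, 55 mm in front of the lid's front edge, 270 mm from the hinge axis at the lid's mid-thickness; a side arm at either end (78 mm free between). Open air below it; 49 mm free between bar and lid or thermostat front. Same axes as the lid
- lid_right_handle (a point): middle of the right lid's bow handle: round steel bar 12 mm thick, 90 mm long along y, 132 mm above the bench when shut, 55 mm in front of the lid's front edge, 270 mm from the hinge axis at the lid's mid-thickness; a side arm at either end (78 mm free between). Open air below it; 49 mm free between bar and lid or thermostat front. Same axes as the lid
- pointer: pointer arm: dark steel bar 240 x 6 x 10 mm in the 50 mm gap between the lids, stiff on their hinge axis. Origin on that axis, arm along -x, y along the axis; raised 0.3 to 0.8 rad above level. A lid is at the mark when its x axis is parallel to the pointer's
- pointer_tip (a point): tip of the pointer arm, 240 mm from the hinge axis
- jar_center (a point): the capped sample jar: glass, 56 mm across, 68 mm high, standing about 250 mm in front of the thermostat's origin, before one of the lids; point at its centre, half-way up
- cup_center (a point): open steel cup, 60 mm across, 45 mm high, standing before the other lid; point at its centre, half-way up
- reagent_center (a point): white plastic bottle, 62 mm across, 150 mm high, beside the thermostat on the right (-y); bystander; point half-way up
- timer_center (a point): black bench timer, 60 x 75 x 30 mm, beside the thermostat on the left (+y); bystander; point at its centre
Not all that is in view belongs to the job. Leave any black or pink look-alike of the part that bears jar_center alone.

How it is judged:
By the outcome, as a careful person would: the job done as asked, in the order asked, and still so for the second after the job is handed in, while the arm keeps its last pose, push and grip.
It also fails if it takes over 38 s, if anything falls off the work surface, if the arm or the gripper's body presses on something with over 40 N, if the wrist force passes 120 N, or if a joint passes its speed limit or range.

## Working session

There is one attempt and no reset: what is moved stays moved. The work goes in short steps, Python scripts to look and compute and a tool call to move; the robot and the scene stay as the last step left them, time stands still between calls to the robot, and variables do not carry over. Pictures are saved under pics/ and viewed, at most 10 in all, crops included, and the job is handed in when it is done.

Besides the shell and the picture viewer there is one more tool, called after "Emit:" by a JSON object that holds its "method" and its "body", one argument or row to a line. drive_tool: Moves the arm, as the interface text tells. Its arguments: {"type":"object","properties":{"plan":{"type":"array"}},"required":["plan"]}

```bash
mkdir -p pics
python3 - <<'E'
from workcell import manip
import cv2
s=manip.read_state();print(s)
for n in("scene","top"):
    cv2.imwrite(f"pics/{n}0.png",manip.capture(n)[:,:,::-1])
    c=manip.get_calibration(n);print(n,c)
E
```

```text
{'time_s': 0.0, 'joints': array([ 1.21330721,  0.70707169, -0.02761965,  1.48504081,  0.0220077 ,
        0.95091802, -0.07548781]), 'qvel': array([-1.79699029e-03,  1.34202542e-03,  5.10656716e-05,  8.09530537e-04,
        6.62368511e-04, -4.39475436e-04,  9.62497619e-05]), 'joint_efforts': array([-9.52005648e-04, -8.83210945e+01,  1.23435896e+00, -2.36171937e+01,
        1.68868928e-02,  6.45510096e-03,  3.10235315e-06]), 'tool_pos': array([ 0.17848308, -0.54629363,  0.23083558]), 'tool_rot': array([ 9.87558834e-01,  1.57248933e-01, -1.10475458e-04, -5.56697184e-04]), 'force': array([-0.07058825,  0.33938768, -0.25351605]), 'moment': array([-0.00288143, -0.03239435, -0.00202495]), 'grasp_force': 0.0, 'width': 0.0852243962911384}
scene {'K': array([[493.66745911,   0.        , 321.54594535],
       [  0.        , 493.66745911, 236.51634868],
       [  0.        ,   0.        ,   1.        ]]), 'R': array([[-0.756135  ,  0.65434679, -0.00949389],
       [ 0.42458349,  0.47948757, -0.76799774],
       [-0.49798465, -0.58474093, -0.64038218]]), 't': array([ 0.414144  , -0.14975701,  1.41329545])}
top {'K': array([[610.29499698,   0.        , 328.76200059],
       [  0.        , 610.29499698, 235.19771622],
       [  0.        ,   0.        ,   1.        ]]), 'R': array([[-0.02481771, -0.99967317,  0.00613478],
       [-0.99213481,  0.0238765 , -0.12287565],
       [ 0.12268901, -0.00913603, -0.99240311]]), 't': array([0.04846761, 0.56990888, 1.38296036])}
```

View pics/scene0.png

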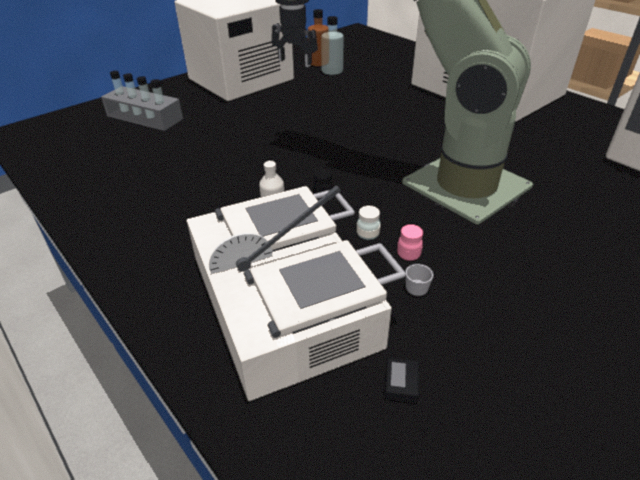

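View pics/top0.png

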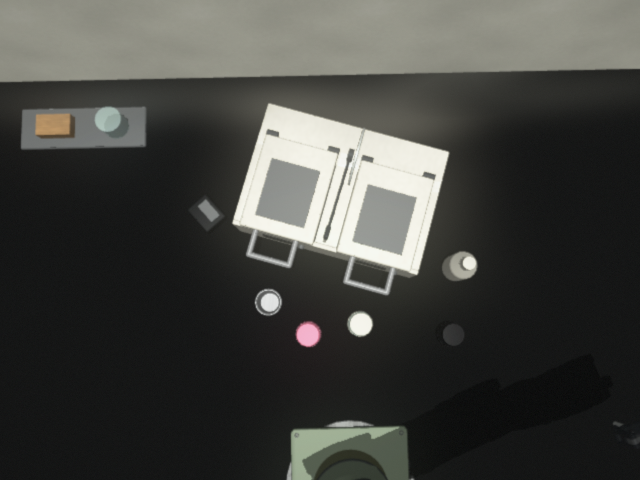

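The scene view shows the clear, white-capped jar at (368,222) in front of the right lid. The pink look-alike is at (411,242), the cup at (418,280) and the pointer tip near (337,190). In the top view the jar is at (360,323), the right handle bar runs from (346,283) to (389,293), the cup is at (268,302) and the pointer tip near (327,238). I'll zoom in to get accurate pixels.

Run:
```python
import cv2,numpy as np
t=cv2.imread("pics/top0.png");s=cv2.imread("pics/scene0.png")
a=cv2.resize(t[90:310,225:465],None,fx=2.6,fy=2.6,interpolation=cv2.INTER_CUBIC)
cv2.imwrite("pics/tz.png",a)
b=cv2.resize(s[170:300,180:380],None,fx=4,fy=4,interpolation=cv2.INTER_CUBIC)
cv2.imwrite("pics/sz.png",b)
```

```text
(no output)
```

View pics/tz.png

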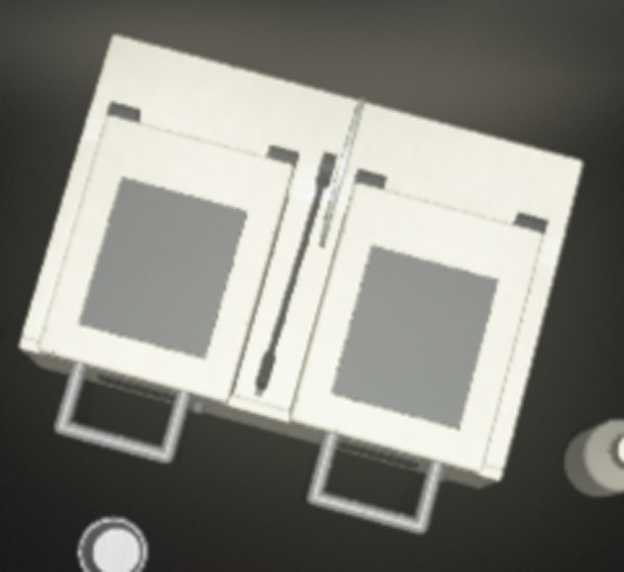

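View pics/sz.png

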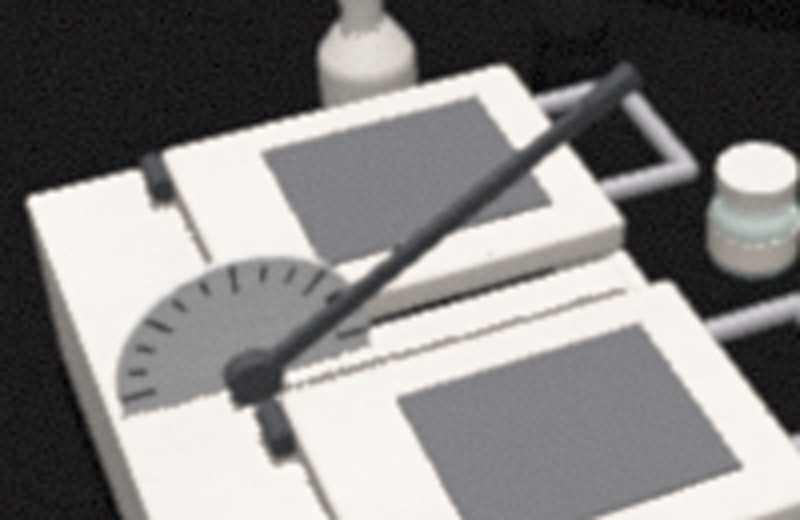

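The top crop shows the right handle bar's ends at about (316,497) and (423,526), the left bar's at (62,427) and (170,457), and the body's back corners at (113,36) and (582,161). In the scene crop the pointer runs from the hub at (253,378) to the tip at (628,75).

```bash
cat > h.py <<'E'
import numpy as np
from workcell import manip
def ray(n,p):
    c=manip.get_calibration(n);R=c["R"];o=-R.T@c["t"]
    d=R.T@np.linalg.inv(c["K"])@np.array([p[0],p[1],1.]);return o,d
def onplane(n,p,q,nr):
    o,d=ray(n,p);return o+d*((np.array(q)-o)@nr)/(d@nr)
def onz(n,p,z): return onplane(n,p,[0,0,z],np.array([0,0,1.]))
def T(p): return (p[0]+.5)/2.6+225-.5,(p[1]+.5)/2.6+90-.5
def S(p): return (p[0]+.5)/4+180-.5,(p[1]+.5)/4+170-.5
E
python3 - <<'E'
from h import *
obs=[((113,36),.12,(.17,.21)),((582,161),.12,(.17,-.21)),((22,347),.12,(-.115,.21)),
((316,497),.132,(-.17,-.1075+.039+.003)),((423,526),.132,(-.17,-.1075-.042)),((62,427),.132,(-.17,.1075+.042)),((170,457),.132,(-.17,.1075-.042))]
W=np.array([onz("top",T(p),z)[:2] for p,z,_ in obs]);L=np.array([l for *_,l in obs])
a=W-W.mean(0);b=L-L.mean(0)
y=np.arctan2((b[:,0]*a[:,1]-b[:,1]*a[:,0]).sum(),(a*b).sum())
R=np.array([[np.cos(y),-np.sin(y)],[np.sin(y),np.cos(y)]]);o=W.mean(0)-R@L.mean(0)
print("yaw",y,"o",o,"res mm\n",((W-(L@R.T+o))*1e3).round(1))
for n,l in(("Rh",(-.17,-.1075)),("Lh",(-.17,.1075)),("hinge",(.1,-.1075))): print(n,R@l+o)
ax=np.array([*(R@[.1,0]+o),.132]);nr=np.array([-np.sin(y),np.cos(y),0]);ex=np.array([*R[:,0],0])
for n,p in(("scene",S((628,75))),("scene",S((253,378))),("scene",S((440,228))),("top",T((262,390)))):
    X=onplane(n,p,ax,nr)-ax;u,z=-X@ex,X[2];print(n,u,z,"r",np.hypot(u,z),"ang",np.arctan2(z,u))
# two-view tip
o1,d1=ray("scene",S((628,75)));o2,d2=ray("top",T((262,390)))
k=np.linalg.lstsq(np.c_[d1,-d2],o2-o1,rcond=None)[0];A=o1+d1*k[0];B=o2+d2*k[1]
print("tip",A,B,"local",[(ex@((A+B)/2-ax)),nr@((A+B)/2-ax),((A+B)/2-ax)[2]])
print("jar",onz("top",(360,323),.068),"cup",onz("top",(268,302),.045))
E
```

```text
yaw -0.2921326251142391 o [0.64002818 0.01177154] res mm
 [[-2.3 -0.2]
 [-1.1  2.7]
 [ 1.6 -2.4]
 [ 1.1  2.4]
 [-0.7 -4.5]
 [ 2.2  5.2]
 [-0.7 -3.3]]
Rh [ 0.44627128 -0.04221471]
Lh [0.50819024 0.16367614]
hinge [ 0.70483188 -0.1199734 ]
scene 0.2027415469843757 0.11991964417667222 r 0.23555223610290243 ang 0.5341388188057838
scene -0.0005290132043950797 -0.0015274190353687933 r 0.0016164355477504464 ang -1.9042108845404944
scene 0.10159141155734494 0.05883397536500312 r 0.11739783456036842 ang 0.5249276888576615
top 0.2091900495968313 0.11912796750239674 r 0.24073211146745013 ang 0.5176702478595313
tip [0.53960573 0.03914946 0.24987387] [0.53566513 0.04321156 0.24940108] local [np.float64(-0.20652420071765606), np.float64(-0.0013256425220050314), np.float64(0.11763747383183898)]
jar [ 0.3679433  -0.02991392  0.068     ] cup [0.41994656 0.17659198 0.045     ]
```

Estimates: hinge yaw about -0.292 rad, right handle at (0.446, -0.042, 0.132), and pointer about 0.525 rad above level. The sizes and hub position fit. The jar is before the right lid. Next I swing the arm around the base.

Emit:
{"method": "drive_tool", "body": {
  "plan": [
    [[0.02,0,0],[0,0,-2],-0.2],
    [[0.04,0,0],[0,0,-4],-0.2],
    [[0.04,0,0],[0,0,-4],-0.2],
    [[0.04,0,0],[0,0,-4],-0.2],
    [[0.04,0,0],[0,0,-4],-0.2],
    [[0.04,0,0],[0,0,-4],-0.2],
    [[0.04,0,0],[0,0,-4],-0.2],
    [[0.04,0,0],[0,0,-4],-0.2],
    [[0.04,0,0],[0,0,-4],-0.2],
    [[0.04,0,0],[0,0,-4],-0.2]
  ]
}}

```text
time_s: 0.93
tool_pos: [0.485, -0.3301, 0.231]
tool_rot: [0.882, 0.472, -0.0, -0.0]
force: [0.8, -0.4, 0.1]
width: 0.0514
grasp_force: 0.0
```

```bash
cat >> h.py <<'E'
from scipy.spatial.transform import Rotation as Ro
def rel(pos,yaw,tilt=0):
    s=manip.read_state();R=Ro.from_quat(s["tool_rot"])
    z=Ro.from_euler('z',yaw)*Ro.from_euler('y',tilt)
    # tool y along lid +x, z along lid -z
    G=z*Ro.from_matrix(np.array([[0,1,0],[1,0,0],[0,0,-1.]]))
    tcp=np.array(pos)+.019*G.apply([0,0,1])
    print("t",s["time_s"],"tcp",s["tool_pos"].round(4),"F",s["force"].round(1),"w",s["width"],"g",s["grasp_force"],"j",s["joints"].round(2))
    print("shift",R.inv().apply(tcp-s["tool_pos"]).round(4),"turn",np.degrees((R.inv()*G).as_rotvec()).round(2))
E
python3 -c "
from h import *
rel([.446,-.042,.212],-.292)"
```

```text
t 0.9333 tcp [ 0.485  -0.3301  0.231 ] F [ 0.8 -0.4  0.1] w 0.051351806224586675 g 0.0 j [ 0.63  0.73 -0.17  1.44  0.13  0.99 -0.16]
shift [ 0.2181 -0.1923  0.0381] turn [-2.000e-02 -1.000e-02 -1.699e+01]
```

Emit:
{"method": "drive_tool", "body": {
  "plan": [
    [[0.022,-0.0192,0],[0,0,0],-0.2],
    [[0.028,-0.0247,0],[0,0,0],-0.2],
    [[0.028,-0.0247,0],[0,0,0],-0.2],
    [[0.028,-0.0247,0],[0,0,0],-0.2],
    [[0.028,-0.0247,0],[0,0,0],-0.2],
    [[0.028,-0.0247,0],[0,0,0],-0.2],
    [[0.028,-0.0247,0],[0,0,0],-0.2],
    [[0.028,-0.0247,0],[0,0,-5.7],-0.2],
    [[0,0,0],[0,0,-5.7],-0.2],
    [[0,0,0],[0,0,-5.6],-0.2]
  ]
}}

```text
time_s: 1.77
tool_pos: [0.4458, -0.0415, 0.2314]
tool_rot: [0.801, 0.599, 0.0, -0.0]
force: [0.2, -0.3, -0.3]
width: 0.0508
grasp_force: 0.0
```

Run:
```python
from h import *
import cv2
rel([.446,-.042,.132],-.292)
c=manip.get_calibration("wrist");cv2.imwrite("pics/w1.png",manip.capture("wrist")[:,:,::-1])
for l in(-.039,0,.039):
    X=np.array([.446-l*np.sin(-.292)*1,-.042+l*np.cos(-.292),.132]);p=c["K"]@(c["R"]@X+c["t"]);print(p[:2]/p[2],p[2])
```

```text
t 1.7667 tcp [ 0.4458 -0.0415  0.2314] F [ 0.2 -0.3 -0.3] w 0.050839392814659747 g 0.0 j [ 0.16  0.53 -0.23  1.92  0.17  0.71 -0.45]
shift [-0.0005  0.0003  0.1184] turn [-0.01 -0.02  0.34]
[319.58085561 303.24953126] 0.2658905867280979
[320.04044183 243.15303592] 0.2543633240125241
[320.54366053 177.35106104] 0.24283606129695032
```

View pics/w1.png

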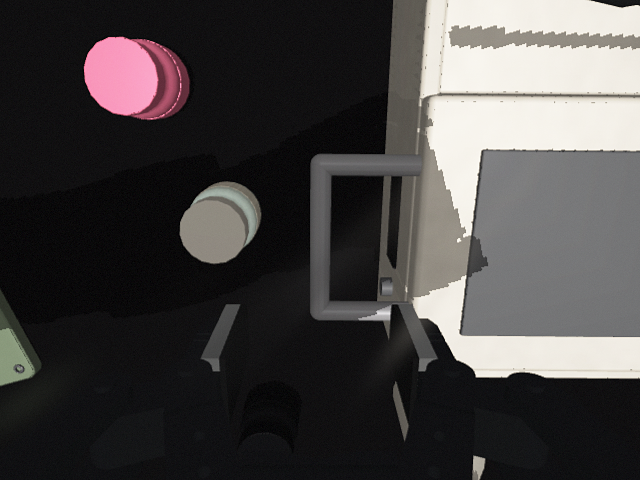

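The wrist view shows the right handle's bar vertical at column 321, rows about 155 to 320. That matches the projection (320, 243), and the jar is clear at (214,228). I descend and close.

Emit:
{"method": "drive_tool", "body": {
  "plan": [
    [[0,0,0.02],[0,0,0],-0.2],
    [[0,0,0.02],[0,0,0],-0.2],
    [[0,0,0.02],[0,0,0],-0.2],
    [[0,0,0.02],[0,0,0],-0.2],
    [[0,0,0.02],[0,0,0],-0.2],
    [[0,0,0.018],[0,0,0],-0.2],
    [[0,0,0],[0,0,0],-0.2],
    [[0,0,0],[0,0,0],0.4],
    [[0,0,0],[0,0,0],1],
    [[0,0,0],[0,0,0],1]
  ]
}}

```text
time_s: 2.65
tool_pos: [0.4464, -0.0437, 0.1143]
tool_rot: [0.804, 0.595, 0.001, 0.0]
force: [0.5, -0.5, 0.2]
width: 0.0156
grasp_force: 0.0
```

Emit:
{"method": "drive_tool", "body": {
  "plan": [
    [[0,0,0],[0,0,0],1],
    [[0,0,0],[0,0,0],1],
    [[0,0,0],[0,0,0],1],
    [[0,0,0],[0,0,0],1]
  ]
}}

```text
time_s: 2.98
tool_pos: [0.446, -0.0436, 0.114]
tool_rot: [0.803, 0.595, 0.0, 0.0]
force: [-4.3, 1.6, 7.9]
width: 0.0099
grasp_force: 58.7
```

Run:
```python
from h import *
rel([.446,-.042,.132],-.292)
y=-.292;h=np.array([.7048,-.12,.132])
s=manip.read_state();R=Ro.from_quat(s["tool_rot"])
# actual grasp; twist for one step of rotation about hinge +y, expressed in tool
ex=np.array([np.cos(y),np.sin(y),0]);ey=np.array([-np.sin(y),np.cos(y),0])
print("hinge y axis in tool",R.inv().apply(ey).round(3))
g=s["tool_pos"]-.019*R.apply([0,0,1]);print("grasp",g,"dist",(h-g)@ex,g[2])
for st in (4,3.5):
    Q=Ro.from_rotvec(ey*np.radians(st));t=h+Q.apply(s["tool_pos"]-h)
    print(st,R.inv().apply(t-s["tool_pos"]),np.degrees((R.inv()*Q*R).as_rotvec()))
```

```text
t 2.9833 tcp [ 0.446  -0.0436  0.114 ] F [-4.3  1.6  7.9] w 0.009943773308402725 g 58.70615601539612 j [ 0.1   0.74 -0.13  2.06  0.26  0.35 -0.53]
shift [ 0.0016 -0.0004  0.001 ] turn [ 0.03 -0.01 -0.19]
hinge y axis in tool [ 1.    -0.003  0.   ]
grasp [ 0.44596113 -0.04361896  0.13296331] dist 0.26986990003498823 0.13296330540276302
4 [ 1.02970693e-06 -5.91498599e-04 -1.88687487e-02] [ 3.99997702e+00 -1.35447728e-02  6.42889379e-04]
3.5 [ 6.56715609e-07 -5.89622912e-04 -1.65085255e-02] [ 3.49997989e+00 -1.18516762e-02  5.62528207e-04]
```

Firmly gripped, with a 10 mm reading on the 12 mm bar. Now I lift about the hinge.

Emit:
{"method": "drive_tool", "body": {
  "plan": [
    [[0,-0.0003,-0.0047],[1,0,0],1],
    [[0,-0.0005,-0.0094],[2,0,0],1],
    [[0,-0.0005,-0.0094],[2,0,0],1],
    [[0,-0.0005,-0.0094],[2,0,0],1],
    [[0,-0.0005,-0.0094],[2,0,0],1],
    [[0,-0.0005,-0.0094],[2,0,0],1],
    [[0,-0.0005,-0.0094],[2,0,0],1],
    [[0,-0.0005,-0.0094],[2,0,0],1],
    [[0,-0.0005,-0.0094],[2,0,0],1],
    [[0,0,0],[0,0,0],1]
  ]
}}

```text
time_s: 3.82
tool_pos: [0.4521, -0.0455, 0.1937]
tool_rot: [0.795, 0.589, -0.088, -0.12]
force: [-3.5, 1.4, -6.3]
width: 0.0097
grasp_force: 59.3
```

```bash
cat >> h.py <<'E'
def lid():
    s=manip.read_state();R=Ro.from_quat(s["tool_rot"]);h=np.array([.7048,-.12,.132]);y=-.292
    ex=np.array([np.cos(y),np.sin(y),0]);g=s["tool_pos"]-.019*R.apply([0,0,1]);d=(h-g)@ex;z=g[2]-.132
    a=R.apply([0,0,1]);print("t",s["time_s"],"handle r",np.hypot(d,z),"ang",np.arctan2(z,d),"tool tilt",np.arctan2(-a@ex,-a[2]),"F",s["force"].round(1),"M",s["moment"].round(2),"w",s["width"],"g",s["grasp_force"],"j",s["joints"].round(2))
E
python3 -c "
from h import *
lid()"
```

```text
t 3.8167 handle r 0.26990884576840085 ang 0.3004293354562443 tool tilt 0.2984941514684236 F [-3.5  1.4 -6.3] M [ 0.04 -0.21 -0.09] w 0.009707746873903932 g 59.289706349372864 j [ 0.22  0.74 -0.28  1.66  0.11  1.05 -0.38]
```

Emit:
{"method": "drive_tool", "body": {
  "plan": [
    [[0,-0.0005,-0.0094],[2,0,0],1],
    [[0,-0.0005,-0.0094],[2,0,0],1],
    [[0,-0.0005,-0.0094],[2,0,0],1],
    [[0,-0.0005,-0.0094],[2,0,0],1],
    [[0,-0.0005,-0.0094],[2,0,0],1],
    [[0,-0.0005,-0.0094],[2,0,0],1],
    [[0,-0.0002,-0.0042],[0.9,0,0],1],
    [[0,0,0],[0,0,0],1],
    [[0,0,0],[0,0,0],1]
  ]
}}

```text
time_s: 4.57
tool_pos: [0.4709, -0.0512, 0.2495]
tool_rot: [0.776, 0.575, -0.154, -0.207]
force: [-3.7, 1.6, -7.9]
width: 0.01
grasp_force: 59.8
```

Run:
```python
from h import *
import cv2
lid()
s=manip.capture("scene")[:,:,::-1];cv2.imwrite("pics/scene2.png",s)
cv2.imwrite("pics/sz2.png",cv2.resize(s[150:300,180:380],None,fx=4,fy=4,interpolation=cv2.INTER_CUBIC))
```

```text
t 4.5667 handle r 0.269956506089768 ang 0.5192991544359777 tool tilt 0.5223093067088095 F [-3.7  1.6 -7.9] M [-0.1  -0.61 -0.08] w 0.01002579549566945 g 59.82503592967987 j [ 0.23  0.82 -0.29  1.31  0.06  1.54 -0.33]
```

View pics/sz2.png

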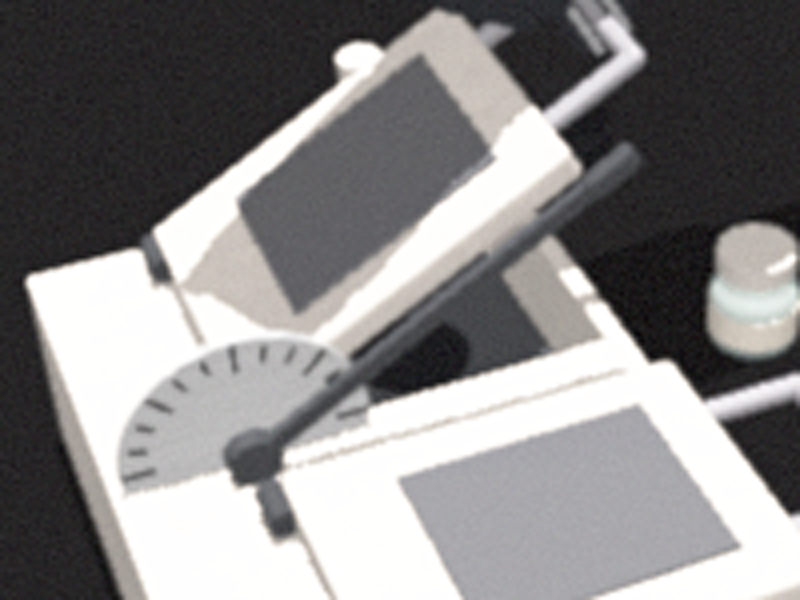

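The crop shows the right lid raised nearly parallel to the pointer (hub (253,458), tip (628,155)), with the left lid shut and the jar undisturbed at (752,290). Now I fit both angles.

Run:
```python
from h import *
import cv2
y=-.292;c,s_=np.cos(y),np.sin(y);ex=np.array([c,s_,0]);nr=np.array([-s_,c,0]);ax=np.array([.64003,.01177,0])+.1*ex+[0,0,.132]
def loc(p,yl):
    X=onplane("scene",p,ax+yl*nr,nr)-ax;return np.array([-X@ex,X[2]])
g=cv2.cvtColor(cv2.imread("pics/scene0.png"),6).astype(np.float32)
a=np.array(S((253,378)));b=np.array(S((628,75)));u=(b-a)/np.linalg.norm(b-a);n=np.array([-u[1],u[0]])
P=[]
for t in np.arange(12,100,.5):
    k=np.arange(-6,6.01,.25);q=a+t*u+k[:,None]*n
    v=cv2.remap(g,q[:,0].astype(np.float32),q[:,1].astype(np.float32),1).ravel()
    if min(v[:4].mean(),v[-4:].mean())<100: continue
    th=(v.min()+min(v[:4].mean(),v[-4:].mean()))/2
    m=v<th;P.append(a+t*u+k[m].mean()*n)
P=np.array(P);vx,vy,x0,y0=cv2.fitLine(P.astype(np.float32),cv2.DIST_HUBER,0,.01,.01).ravel()
p1=np.array([x0-40*vx,y0-40*vy]);p2=np.array([x0+40*vx,y0+40*vy])
# bar is 6x10 mm: visible centreline sits near y=+-small offset
for yl in(0,.002):
    A,B=loc(p1,yl),loc(p2,yl);d=B-A;print(len(P),"pointer line ang",np.arctan2(d[1],d[0]),"offset from axis mm",1e3*(A[0]*d[1]-A[1]*d[0])/np.linalg.norm(d))
# gray window corners, shut and lifted
def win(f,off,pts):
    im=cv2.cvtColor(cv2.imread(f),6);q=np.array([((x+.5)/4+179.5,(v+.5)/4+off-.5) for x,v in pts],np.float32)
    return cv2.cornerSubPix(im,q.reshape(-1,1,2).copy(),(3,3),(-1,-1),(3,30,.01)).reshape(-1,2),q
w0,q0=win("pics/scene0.png",170,[(328,265),(550,205),(478,98),(265,154)])
w1,q1=win("pics/scene2.png",150,[(297,313),(493,158),(418,56),(240,205)])
print((w0-q0).round(1).tolist(),(w1-q1).round(1).tolist())
W=[onz("scene",p,.142)-ax for p in w0];L=np.array([[-X@ex,X@nr] for X in W]);print("window local",L.round(4).tolist())
for i,j in((0,1),(3,2)):
    for w in(w0,w1):
        yl=L[[i,j],1];A,B=loc(w[i],yl.mean()),loc(w[j],yl.mean());d=B-A
        print("lid",np.arctan2(d[1],d[0]),"len",np.linalg.norm(d),"h above axis",(A[0]*-d[1]+A[1]*d[0])/np.linalg.norm(d))
```

```text
171 pointer line ang 0.5330288276063679 offset from axis mm 1.6687416502990364
171 pointer line ang 0.5330288276063682 offset from axis mm -0.13331547621193945
[[0.800000011920929, 0.800000011920929], [0.6000000238418579, -0.30000001192092896], [-0.6000000238418579, -0.699999988079071], [-1.2000000476837158, -0.30000001192092896]] [[-0.30000001192092896, 0.699999988079071], [-0.0, 0.6000000238418579], [0.6000000238418579, -0.8999999761581421], [-0.800000011920929, -1.100000023841858]]
window local [[0.0584, -0.0507], [0.1839, -0.052], [0.1846, -0.1637], [0.0551, -0.1624]]
lid 0.00869084834745306 len 0.12509725686327902 h above axis 0.008946619508901603
lid 0.520202193035729 len 0.12684757126284812 h above axis 0.01062994015513147
lid 0.00774664992196539 len 0.12910084518403764 h above axis 0.009070925350913354
lid 0.5285796491021444 len 0.12879254596018086 h above axis 0.007277047834724606
```

The pointer is at 0.533 rad. The lid is at about 0.52 by arm kinematics and by image, so I raise it a further 0.7°.

Emit:
{"method": "drive_tool", "body": {
  "plan": [
    [[0,-0.0001,-0.0017],[0.35,0,0],1],
    [[0,-0.0001,-0.0017],[0.35,0,0],1],
    [[0,0,0],[0,0,0],1],
    [[0,0,0],[0,0,0],1],
    [[0,0,0],[0,0,0],1],
    [[0,0,0],[0,0,0],1]
  ]
}}

```text
time_s: 5.12
tool_pos: [0.4725, -0.0517, 0.253]
tool_rot: [0.775, 0.574, -0.157, -0.212]
force: [-5.1, 1.4, -5.9]
width: 0.0099
grasp_force: 59.9
```

Run:
```python
from h import *
import cv2
lid();print(np.abs(manip.read_state()["qvel"]).max())
a=cv2.imread("pics/top0.png");b=manip.capture("top")[:,:,::-1]
cv2.imwrite("pics/top3.png",b)
```

```text
t 5.1167 handle r 0.26995299420664565 ang 0.533576827357704 tool tilt 0.5344970579677205 F [-5.1  1.4 -5.9] M [-0.08 -0.39 -0.01] w 0.009904455820727385 g 59.85121250152588 j [ 0.23  0.83 -0.29  1.28  0.05  1.56 -0.33]
0.0009728657110053241
```

View pics/top3.png

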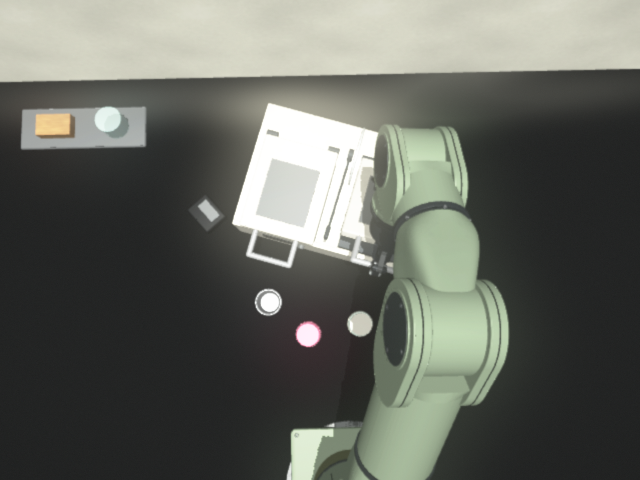

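The top view shows the pointer tip still at (327,238), with the cup, pink jar, sample jar and timer all in place and the left lid shut. The lid reads 0.534 rad against the pointer's 0.533, and it is steady. I hand the job in.

```bash
python3 -c "
from workcell import manip
print(manip.close_job())"
```

```text
the job is handed in; nothing more can be done
None
```

The right lid, the one with the capped jar in front of it, is raised to about 0.534 rad, in line with the pointer at about 0.533 rad; the arm was still holding it steady when I handed the job in, with the left lid shut and the pointer, jar, cup and timer unmoved, though the arm hid the reagent bottle from the final view.

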